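Start the port plug in the source housing

ROBOT

A 6-joint arm with a two-finger parallel gripper is mounted at the origin on the work surface. World frame = base frame: x ahead of the robot, y to its left, z up, the work surface at z = 0. Lengths are in m, angles in degrees, forces in N, time in s.
With the tool pointing down it reaches from about 0.3 to 0.75 m from the base axis. Payload 8.5 kg.
Tool frame: the origin (TCP) lies between the finger pads; the fingertips stand 19 mm ahead of it and the grasp point (between the pads) is the TCP; z points along the fingers, y is the direction in which the jaws open and shut (so a half turn about z gives the same grasp; the last joint's range is limited). The gripper opens to 85 mm and grips with 20 to 120 N. Pads are 22 mm wide; open, the fingers measure 114 mm over their backs; the gripper's body (76 mm by 85 mm) begins 54 mm behind the grasp point. The pads swing forward as they close: fully open they stand 13 mm farther back than shut.
Start: joints at [51.32, 21.807, 74.336, -0, 83.858, -12.336], TCP at [0.244, 0.493, 0.223] pointing down, gripper open.
Joint ranges: [-178.18, 178.18], [-50.72, 133.34], [12.68, 142.11], [-81.47, 261.47], [9.98, 163.14], [-165.26, 165.26]. Speed limits (degrees/s): [136.94, 136.94, 180, 180, 180, 180].

INTERFACE

Orientations are given as a 3x3 rotation matrix whose columns are the frame's x, y, z axes.
In Python, from rig import env gives the robot as it stands.
- The arm moves only by the shell command python3 -m pendant 'ROWS' [OPENING] [FORCE]. ROWS is JSON, a list of rows, each a list of 2 entries, a list of its own where there are three numbers: the shift along the tool's x, y, z scaled (see below), then the turn, a rotation vector about the tool's x, y, z scaled (see below). A call has 1 to 20 rows; each row shifts and turns the commanded pose from where the row before left it, along the tool's axes as they then stand; what a row does not reach is not made up. The controller multiplies each number of a shift by 0.1 m and each number of a turn by pi/2 rad. A row lasts 1/8 s, in which the tool goes at most 62.5 mm and 10.7 degrees, less where a joint would pass 70% of its speed; a pose out of reach is approached as far as the arm can. A call with a number of a shift or a turn outside -1 to 1 is refused whole. A call with a gripper value outside its range is refused whole. OPENING is the gripper command: -1 is shut, 1 is fully open, values between are in proportion, set as the call begins (- or left out, the last holds). The fingers move at their own pace and stop on an object; FORCE is the grip in N (left out, the last holds). Time passes only in rows, so rows that do not move let the fingers close. It gives the time, the measured TCP pose, the force and the opening at its end, in the units of the state.
- env.observe(): the state, without advancing time (a new reading comes with each control period).
- env.get_image(name): name is "scene" or "side" or "wrist"; returns a dict with "image" (400x640x3 uint8, red, green, blue), "K" (3x3 intrinsics, pixels), "distortion" ([k1, k2, p1, p2, k3] as OpenCV has them; the pictures are not rectified), "R" (3x3) and "t" (3): a world point X has camera coordinates R X + t. Camera axes: x right, y down, z forward; pixel columns grow to the right and rows downward; lengths in m; the calibration is good to about 2 mm. A picture is of the moment at which its call begins. There is no depth.
- env.close_job(): hands the job in, once; it reports no verdict.
The state is a dict: "time_s": time; "q": joint angles; "qvel": joint speeds; "joint_efforts": joint torques, N m; "position": TCP position; "tool_rot": TCP orientation; "ft_force": force on the tool from outside, world axes, zero at the start; "wrist_torque": the same for the moment, N m; "grip_width": finger opening in m.
Only numpy, scipy, OpenCV 4.12 (cv2) and the standard library are available. Lean on these libraries where they do the work, as an engineer would, in place of code of your own. Each camera call takes 0.05 s, during which the arm holds its last target.

TASK

Pick the one plug whose shank fits the threaded port (the middle one of the three shank thicknesses) and stand it upright in the port with its two lugs resting on the flat lands of the rim. Keeping it in the port, turn it backward (anticlockwise seen from above) until it drops into the thread, then screw it forward (clockwise) one turn, and finish while still gripping its head: do not let go at the end and do not wind it to the bottom. Leave the other two plugs, the bottle and the cone cover alone.

Things in the scene. Friction and masses are not known exactly. Their poses are not given: they have to be found in the camera images.
- plug_right: The plug to use. All three plugs start upright on the bench, head up, in random order. 72 mm high, about 90 g. Blue round knurled head 36 mm diameter from 48 to 72 mm above the foot; steel shank 22 mm diameter below, foot chamfered 3 x 5 mm. Origin: centre of the foot; z up its axis; x along its two lugs (half a turn looks the same). A white line on top of the head runs along x.
- plug_head (a point): On the axis of the right plug at mid height of its head, 60 mm above the foot, 12 mm below its top; axes as the plug.
- plug_lugs (a point): Middle of the right plug's cross pin, on its axis 16 mm above the foot. The pin is 4 mm thick and lies along the plug's x; its ends stick out of the shank as two lugs to 16 mm from the axis.
- plug_thin: Look-alike plug, same head and height, shank only 16 mm diameter: too small. Origin at its foot.
- plug_thick: Look-alike plug, same head and height, shank 28 mm diameter: too big to enter. Origin at its foot.
- port: Fixed aluminium block 150 x 120 x 35 mm with a steel threaded boss, 45 mm outer diameter, standing 43 mm high on its middle; bore for a 24 mm shank. Origin: centre of the block's underside, z up, x along the two gaps in the boss rim (yellow dashes on the block and boss point at them).
- port_mouth (a point): Centre of the bore at the height of the rim's two flat lands, 78 mm above the bench; axes as the port. With the lugs on the lands (lugs about 35 to 135 degrees clockwise, seen from above, of the gap direction) the plug's foot is 14 mm below this point. Turned clockwise there the lugs meet the stop teeth; turned anticlockwise they reach the gaps.
- port_gap (a point): Middle of one of the two rim gaps, on the port's +x, 15 mm from the bore axis, at land height; the other is opposite. From here clockwise seen from above: gap to 25 degrees, flat land to 143, red stop tooth 5 mm high to 155, then the other gap (50 degrees wide). In a gap the plug sinks 6 mm if let down: foot 20 mm (19 to 21) below port_mouth.
- port_bottom (a point): Floor of the bore, on its axis, 43 mm below port_mouth. From the drop the thread is right-hand, two-start, 16 mm lead: turning clockwise takes the plug down 16 mm per turn, with 1 mm of vertical play, and it stays put when released. One turn past the drop its foot is about 36 mm below port_mouth.
- bottle: Glass bottle with blue cap, 60 mm diameter, 130 mm high, bystander. Origin at its foot.
- cone_cover: Low conical steel cover, 90 mm diameter, 26 mm high, bystander. Origin at its underside.
There are look-alikes about, which are no part of the job. What is shaped like the plug_right but green or red is not meant.

How it is judged (in metres and radians):
On the way, in this order (a step that is already met when the one before it is completed fails the run):
1. the right plug stands upright in the port with its lugs on the flat lands (horizontal distance between plug_right and port_mouth below 0.004 m and angle between plug_right's own z axis and vertical below 0.15 rad and z of plug_right in the frame of port_mouth between -0.016 and -0.0125 m and angle between the x axis of plug_right and the x axis of port, either way round above 0.5 rad and contact force between plug_right and port above 0.2 N), for 0.1 s.
2. turned backward, it has dropped into the gaps of the thread (horizontal distance between plug_right and port_mouth below 0.004 m and angle between plug_right's own z axis and vertical below 0.15 rad and z of plug_right in the frame of port_mouth between -0.0225 and -0.0175 m and angle between the x axis of plug_right and the x axis of port, either way round below 0.5 rad), for 0.1 s.
3. screwed forward one turn (horizontal distance between plug_right and port_mouth below 0.004 m and z of plug_right in the frame of port_mouth between -0.039 and -0.033 m), for 0.1 s.
At the end, for the whole second after the job is handed in: The right plug is upright in the port (axis within 4 mm, tilt under 0.12 rad), screwed one turn past the drop (foot 33 to 39 mm below port_mouth, that is about 0.8 to 1.2 turn, not at the bottom), at rest and still gripped by the fingers with more than 3 N (all of step 3 and angle between plug_right's own z axis and vertical below 0.12 rad and contact force between the fingers and plug_right above 3 N and linear speed of plug_right below 0.02 m/s and angular speed of plug_right below 0.2 rad/s); the arm keeps its last pose, push and grip.
It fails at once if a wrong plug was moved (distance of any of plug_thin, plug_thick from where it was at the start of the episode above 0.02 m).
It fails at once if the bottle or the cone cover was disturbed (distance of any of bottle, cone_cover from where it was at the start of the episode above 0.02 m).
It also fails if it takes over 72 s, if anything falls off the work surface, if the arm or the gripper's body presses on something with over 40 N, if the wrist force passes 120 N, or if a joint passes its speed limit or range.

## Working session

There is one attempt and no reset: what is moved stays moved. The work goes in short steps, Python scripts to look and compute and a shell command to move; the robot and the scene stay as the last step left them, time stands still between calls to the robot, and variables do not carry over. Pictures are saved under pics/ and viewed, and the job is handed in when it is done.

```bash
ls; mkdir -p pics; python3 - <<'E'
from rig import env
import cv2
s=env.observe(); print(s)
for n in ["scene","side","wrist"]:
    d=env.get_image(n); cv2.imwrite(f"pics/{n}0.png",d["image"][:,:,::-1]); print(n,d["K"],d["distortion"],d["R"],d["t"])
E
```

```text
pics
{'time_s': 0.0, 'q': array([ 5.13196330e+01,  2.18411791e+01,  7.43832976e+01,  1.65635376e-03,
        8.38566784e+01, -1.23343870e+01]), 'qvel': array([ 0.06330377,  0.02747292,  0.0853083 , -0.07407704,  0.01048065,
        0.00716282]), 'joint_efforts': array([ 1.65534108e-03, -4.48466206e+01, -2.31281877e+01, -6.41871247e-05,
        4.73960827e-03, -5.82010898e-06]), 'position': array([0.24388458, 0.49265128, 0.22211858]), 'tool_rot': array([[-8.96129044e-01,  4.43792646e-01, -9.07667159e-04],
       [ 4.43793451e-01,  8.96128445e-01, -1.08775943e-03],
       [ 3.30646727e-04, -1.37758955e-03, -9.99998996e-01]]), 'ft_force': array([-0.62835567,  0.62578281,  0.07013996]), 'wrist_torque': array([ 0.04039441,  0.00777012, -0.02555718]), 'grip_width': 0.08542347742774614}
scene [[455.73950892   0.         325.11642105]
 [  0.         455.73950892 208.14231729]
 [  0.           0.           1.        ]] [-0.03910598  0.          0.          0.          0.        ] [[ 0.68832629  0.7253974   0.00235192]
 [ 0.47360242 -0.4469386  -0.75891148]
 [-0.54946125  0.5234926  -0.65118955]] [-0.34664172 -0.18798679  1.30463463]
side [[404.51579014   0.         318.14243203]
 [  0.         404.51579014 193.21716387]
 [  0.           0.           1.        ]] [0.01724144 0.         0.         0.         0.        ] [[ 0.85502223 -0.51858389 -0.00277998]
 [-0.37769492 -0.61903837 -0.68857683]
 [ 0.35536394  0.58979848 -0.72515807]] [-0.43534331  0.23481551  0.97292257]
wrist [[307.17198984   0.         318.67596223]
 [  0.         307.17198984 199.83013336]
 [  0.           0.           1.        ]] [-0.00590968  0.          0.          0.          0.        ] [[ 4.42233593e-01  8.96899880e-01 -2.31430494e-04]
 [ 8.53418162e-01 -4.20714707e-01  3.07695589e-01]
 [ 2.75874771e-01 -1.36270833e-01 -9.51484824e-01]] [-0.54998724 -0.03995402  0.37898204]
```

View pics/scene0.png

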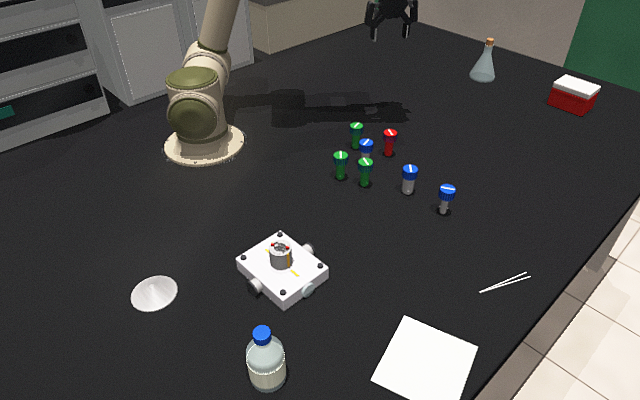

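View pics/side0.png

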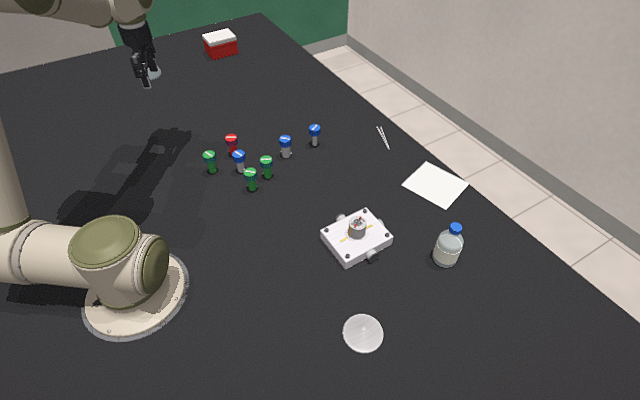

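View pics/wrist0.png

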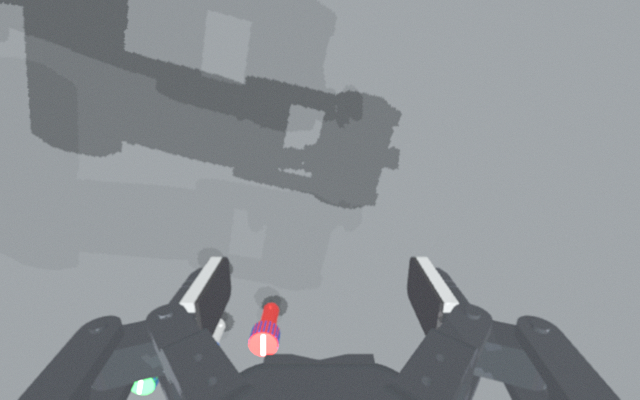

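The scene view has three blue plugs at about (366,147), (410,175) and (447,193), and the port at (281,258). Next I'll enlarge those areas.

```bash
python3 - <<'E'
import cv2
im=cv2.imread("pics/scene0.png"); s=cv2.imread("pics/side0.png")
f=lambda a,x0,y0,x1,y1,k:cv2.resize(a[y0:y1,x0:x1],None,fx=k,fy=k,interpolation=cv2.INTER_CUBIC)
cv2.imwrite("pics/c1.png",f(im,325,115,475,225,5))
cv2.imwrite("pics/c2.png",f(s,195,115,335,200,5))
cv2.imwrite("pics/c3.png",f(im,230,225,335,310,7))
cv2.imwrite("pics/c4.png",f(s,310,200,400,270,8))
E
```

```text
(no output)
```

View pics/c1.png

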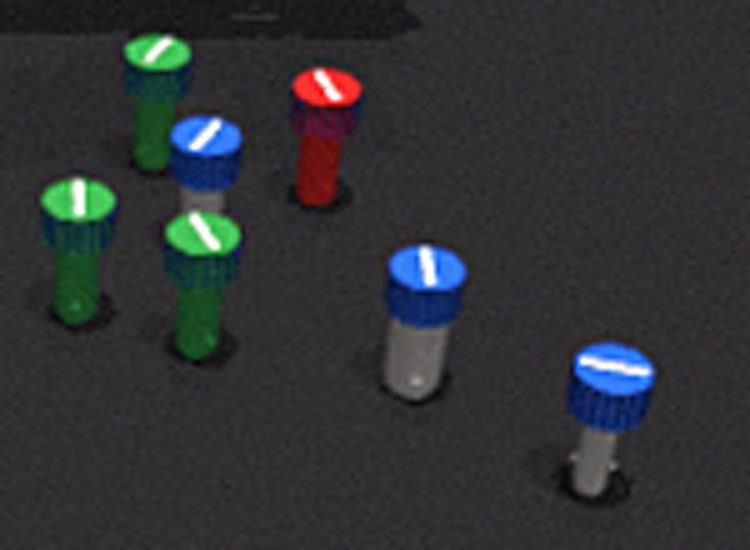

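View pics/c2.png

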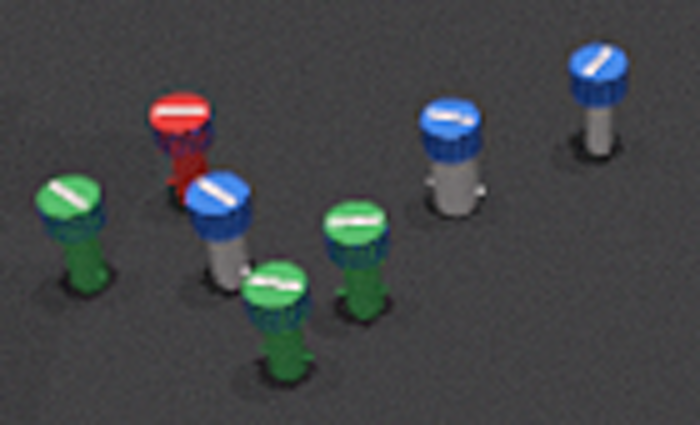

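View pics/c3.png

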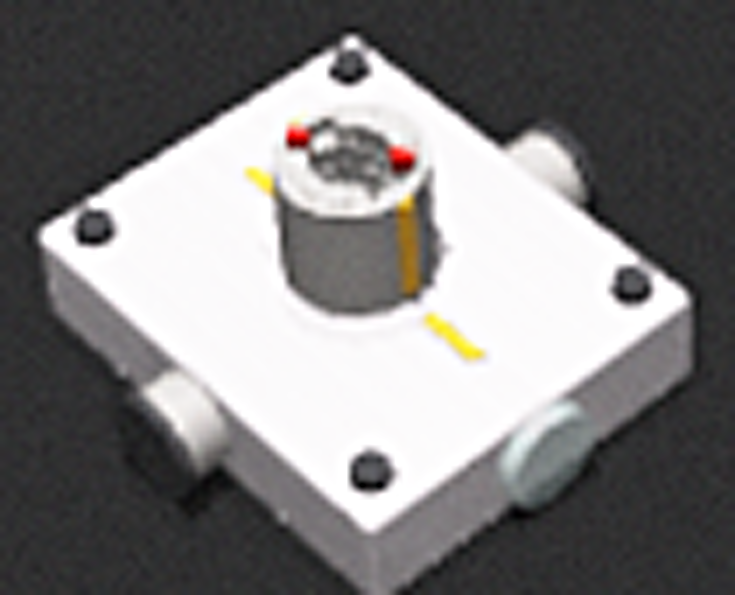

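View pics/c4.png

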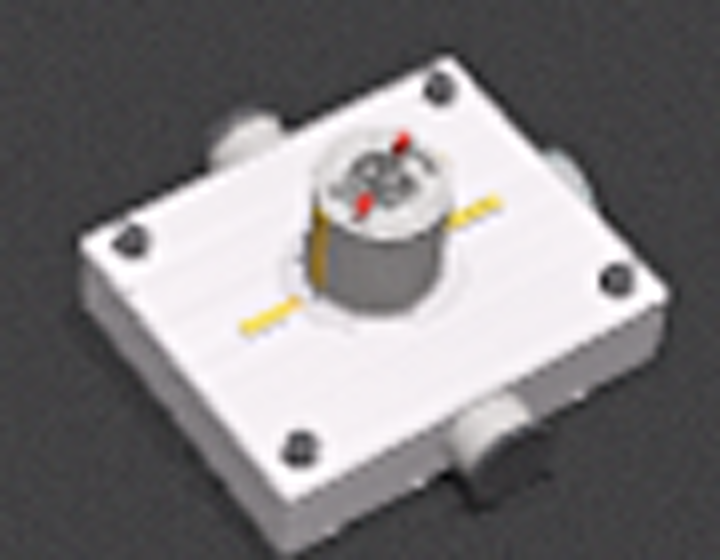

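```bash
cat > h.py <<'E'
import numpy as np, cv2
from rig import env
def cam(n,save=None):
    d=env.get_image(n)
    if save: cv2.imwrite("pics/"+save,d["image"][:,:,::-1])
    return d
def ray(d,u,v):
    p=cv2.undistortPoints(np.array([[[u,v]]],float),np.array(d["K"]),np.array(d["distortion"]))[0,0]
    R=np.array(d["R"]);t=np.array(d["t"]);return -R.T@t, R.T@np.array([p[0],p[1],1.])
def onz(d,u,v,z):
    c,r=ray(d,u,v);return c+r*(z-c[2])/r[2]
def tri(*rs):
    A=0;b=0
    for c,r in rs:
        r=r/np.linalg.norm(r);P=np.eye(3)-np.outer(r,r);A=A+P;b=b+P@c
    return np.linalg.solve(A,b)
def proj(d,X):
    R=np.array(d["R"]);rv,_=cv2.Rodrigues(R)
    return cv2.projectPoints(np.array(X,float).reshape(-1,1,3),rv,np.array(d["t"],float),np.array(d["K"]),np.array(d["distortion"]))[0][:,0]
E
python3 - <<'E'
from h import *
np.set_printoptions(precision=4,suppress=True)
a=cam("scene");b=cam("side")
A=lambda u,v:(a,325+(u+.5)/5-.5,115+(v+.5)/5-.5)
B=lambda u,v:(b,195+(u+.5)/5-.5,115+(v+.5)/5-.5)
for n,p in dict(T=(206,138),gA=(158,53),red=(328,88),gB=(79,200),gC=(203,234),thick=(427,268),thin=(614,368),L1=(192,150),L2=(219,121)).items(): print(n,onz(*A(*p),.072))
for n,p in dict(T=(218,193),red=(180,113),g1=(70,196),g2=(356,222),g3=(276,285),L1=(198,178),L2=(240,206),thick=(450,118),thin=(600,62)).items(): print(n,onz(*B(*p),.072))
print("tri",tri(ray(*A(206,138)),ray(*B(218,193))))
C=lambda u,v:(a,230+(u+.5)/7-.5,225+(v+.5)/7-.5)
D=lambda u,v:(b,310+(u+.5)/8-.5,200+(v+.5)/8-.5)
print("port",tri(ray(*C(355,162)),ray(*D(384,184))),onz(*C(355,162),.078),onz(*D(384,184),.078))
print([onz(*C(*p),.035) for p in [(480,355),(248,170)]],[onz(*D(*p),.035) for p in [(243,328),(500,202)]])
# corners block: L,T,R,B
print([onz(*C(*p),.035) for p in [(40,235),(352,38),(690,300),(370,528)]])
print([onz(*D(*p),.035) for p in [(85,243),(450,58),(668,293),(290,500)]])
E
```

```text
T [0.3905 0.2518 0.072 ]
gA [0.3145 0.296  0.072 ]
red [0.4016 0.3358 0.072 ]
gB [0.386  0.1637 0.072 ]
gC [0.4483 0.1869 0.072 ]
thick [0.541  0.2442 0.072 ]
thin [0.6479 0.2449 0.072 ]
L1 [0.3934 0.2382 0.072 ]
L2 [0.3841 0.2689 0.072 ]
T [0.3859 0.2569 0.072 ]
red [0.3963 0.3394 0.072 ]
g1 [0.3095 0.3002 0.072 ]
g2 [0.4448 0.1906 0.072 ]
g3 [0.382  0.1658 0.072 ]
L1 [0.3812 0.2759 0.072 ]
L2 [0.3923 0.2392 0.072 ]
thick [0.5376 0.2475 0.072 ]
thin [0.6463 0.2476 0.072 ]
tri [0.3864 0.2577 0.0692]
port [ 0.5352 -0.1498  0.0739] [ 0.5388 -0.1528  0.078 ] [ 0.5331 -0.1518  0.078 ]
[array([ 0.5858, -0.1501,  0.035 ]), array([ 0.4853, -0.1529,  0.035 ])] [array([ 0.4835, -0.1495,  0.035 ]), array([ 0.5842, -0.1505,  0.035 ])]
[array([ 0.4649, -0.2125,  0.035 ]), array([ 0.4624, -0.095 ,  0.035 ]), array([ 0.611 , -0.0938,  0.035 ]), array([ 0.6111, -0.2103,  0.035 ])]
[array([ 0.4585, -0.094 ,  0.035 ]), array([ 0.6074, -0.0904,  0.035 ]), array([ 0.6078, -0.2088,  0.035 ]), array([ 0.46  , -0.2113,  0.035 ])]
```

The blue plug at scene (366,147) is the right one: its shank is about 0.6 of the head width, against 0.44 (thin) and 0.78 (thick) for the others. It sits at about (0.388, 0.2545) with its x at about 107°. The port is at about (0.5355, -0.152) with its x at about 1°. I'll hover over the plug with the jaws at about 25°, which clears its neighbours.

```bash
python3 -m pendant '[[[-0.235,-0.149,0.02],[0,0,0]],[[-0.235,-0.149,0.02],[0,0,0]],[[-0.235,-0.149,0.02],[0,0,0]],[[-0.235,-0.149,0.02],[0,0,0]],[[-0.235,-0.149,0.02],[0,0,0]],[[-0.235,-0.149,0.02],[0,0,0]],[[-0.235,-0.149,0.02],[0,0,0]],[[-0.235,-0.149,0.02],[0,0,0]],[[-0.235,-0.149,0.02],[0,0,0]],[[-0.235,-0.149,0.02],[0,0,0]],[[0,0,0],[0,0,0.086]],[[0,0,0],[0,0,0.086]],[[0,0,0],[0,0,0.086]],[[0,0,0],[0,0,0.086]],[[0,0,0],[0,0,0.086]],[[0,0,0],[0,0,0]],[[0,0,0],[0,0,0]]]' 1 40
python3 - <<'E'
from h import *
d=cam("wrist","w1.png");s=env.observe();print(s["position"],s["tool_rot"],s["q"],s["time_s"]);print(d["R"],d["t"])
E
```

```text
time_s: 2.38
position: [0.3885, 0.2551, 0.2027]
tool_rot: [[-0.424, 0.906, -0.0], [0.906, 0.424, -0.0], [0.0, -0.0, -1.0]]
ft_force: [-0.1, -0.3, 1.0]
grip_width: 0.0852
[0.38851699 0.2550525  0.20270562] [[-4.23788413e-01  9.05761215e-01 -5.12044205e-05]
 [ 9.05761216e-01  4.23788413e-01 -1.40426861e-05]
 [ 8.98051967e-06 -5.23301059e-05 -9.99999999e-01]] [ 1.86393479e+01  1.42784932e+01  8.91773794e+01  1.80231094e-04
  7.65471645e+01 -6.43469200e+00] 2.425
[[ 0.90481679  0.42579972  0.00108314]
 [ 0.40490515 -0.86119773  0.30723003]
 [ 0.13175125 -0.27754832 -0.95163467]] [-0.46021977  0.02933728  0.38016823]
```

View pics/w1.png

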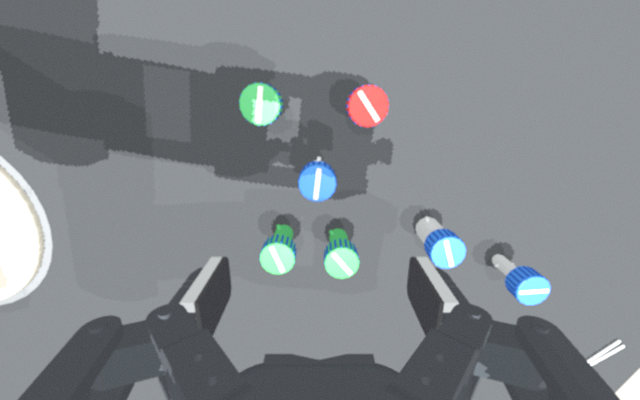

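The wrist view shows the target's head at (318,182) with its white line from (320,168) to (317,198).

```bash
python3 - <<'E'
from h import *
d=cam("wrist");s=env.observe()
im=d["image"][140:225,275:360,::-1]
cv2.imwrite("pics/w1c.png",cv2.resize(im,None,fx=7,fy=7,interpolation=cv2.INTER_CUBIC))
hsv=cv2.cvtColor(d["image"],cv2.COLOR_RGB2HSV)
m=cv2.inRange(hsv,(100,80,60),(125,255,255));m[:150]=0;m[215:]=0;m[:,:290]=0;m[:,345:]=0
ys,xs=np.nonzero(m);print(xs.min(),xs.max(),ys.min(),ys.max())
c,r=cv2.minEnclosingCircle(np.stack([xs,ys],1).astype(np.float32));print(c,r)
print("top",onz(d,*c,.072)); 
a=onz(d,320,168,.072);b=onz(d,317,198,.072);v=a-b;print(np.degrees(np.arctan2(v[1],v[0])))
for n,u in dict(gL=(278,258),gR=(342,263),gT=(260,104),red=(368,106)).items(): print(n,onz(d,*u,.072))
E
```

```text
297 336 161 201
(317.1689453125, 180.7764434814453) 20.895666122436523
top [0.38407203 0.26119804 0.072     ]
109.63231823116116
gL [0.38230436 0.17027955 0.072     ]
gR [0.44427402 0.19298882 0.072     ]
gT [0.30947564 0.30260539 0.072     ]
red [0.39576503 0.34130412 0.072     ]
```

View pics/w1c.png

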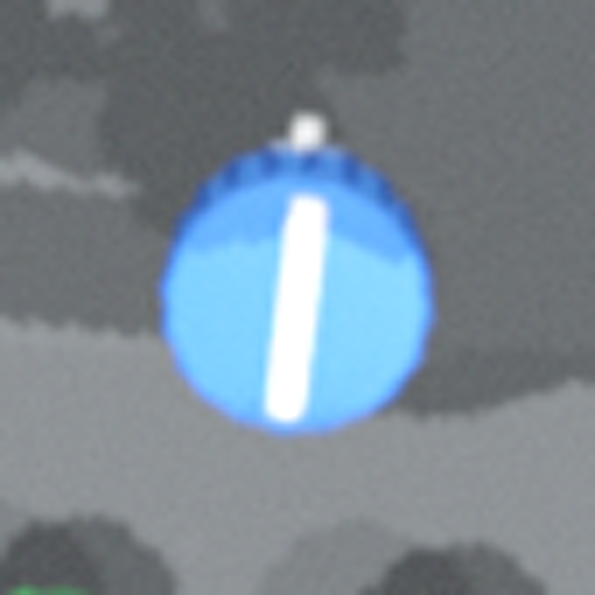

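```bash
python3 -m pendant '[[[0.01,0,0.15],[0,0,0]],[[0.01,0,0.16],[0,0,0]],[[0.01,0,0.16],[0,0,0]],[[0.01,-0.01,0.16],[0,0,0]],[[0,0,0],[0,0,0]],[[0,0,0],[0,0,0]]]' 0.41 40
python3 - <<'E'
from h import *
d=cam("wrist","w2.png");s=env.observe()
print(s["position"],s["tool_rot"][:,1])
c=(0,0);T=s["tool_rot"];p=s["position"]
print("proj axis", proj(d,[[p[0],p[1],.072],[p[0],p[1],.078]]))
E
```

```text
time_s: 3.22
position: [0.3863, 0.2584, 0.1403]
tool_rot: [[-0.422, 0.906, 0.001], [0.906, 0.422, 0.0], [-0.0, 0.001, -1.0]]
ft_force: [0.1, 0.1, -0.1]
grip_width: 0.0602
[0.3863355  0.25836593 0.1404066 ] [0.90647482 0.42225795 0.00127321]
proj axis [[318.71172383 210.7860129 ]
 [318.72934678 213.55713195]]
```

View pics/w2.png

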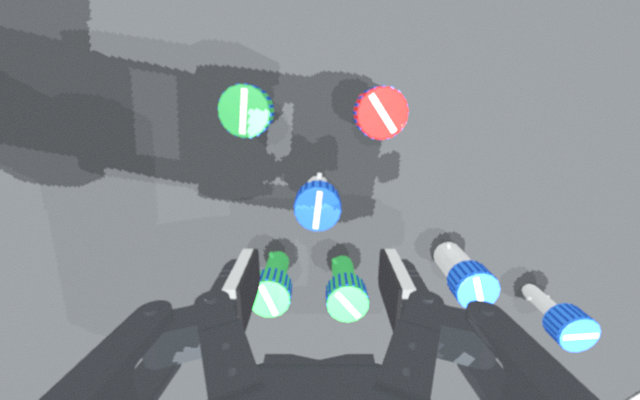

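The blue head is at (318,208.5) and the TCP axis projects to (318.7,211), so they agree to about 1.5 mm. I'll descend and grip.

```bash
python3 -m pendant '[[[0.01,0,0.12],[0,0,0]],[[0,0,0.12],[0,0,0]],[[0,0,0.12],[0,0,0]],[[0,0,0.12],[0,0,0]],[[0,0,0.12],[0,0,0]],[[0,0,0.1],[0,0,0]],[[0,0,0.055],[0,0,0]],[[0,0,0],[0,0,0]],[[0,0,0],[0,0,0]]]'
python3 -m pendant '[[[0,0,0],[0,0,0]],[[0,0,0],[0,0,0]],[[0,0,0],[0,0,0]],[[0,0,0],[0,0,0]],[[0,0,0],[0,0,0]],[[0,0,0],[0,0,0]]]' -1 60
python3 - <<'E'
from h import *
cam("wrist","w3.png")
E
```

```text
time_s: 4.4
position: [0.3857, 0.2592, 0.0645]
tool_rot: [[-0.422, 0.907, 0.001], [0.907, 0.422, 0.0], [-0.0, 0.001, -1.0]]
ft_force: [-0.1, 0.6, -0.4]
grip_width: 0.0601
time_s: 5.15
position: [0.3855, 0.2592, 0.0642]
tool_rot: [[-0.422, 0.907, -0.0], [0.907, 0.422, 0.0], [0.0, -0.0, -1.0]]
ft_force: [0.3, -0.3, 0.1]
grip_width: -0.0
```

View pics/w3.png

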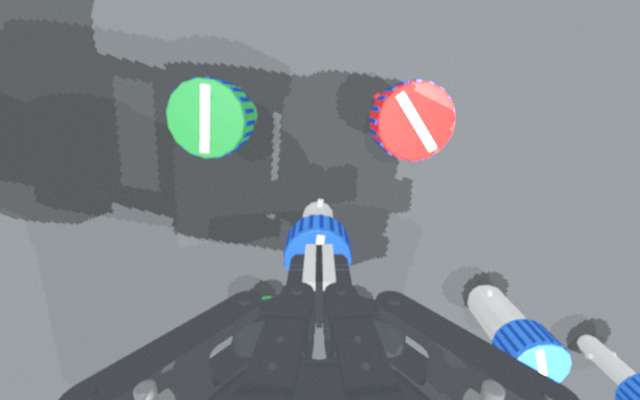

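The opening reads 0, so the fingers missed the head. I'll look from the other cameras.

```bash
python3 - <<'E'
from h import *
a=cam("scene","s3.png");b=cam("side","d3.png")
p=env.observe()["position"]
print(proj(a,[p,[p[0],p[1],.072]]),proj(b,[p,[p[0],p[1],.072]]))
f=lambda d,x0,y0,x1,y1,k:cv2.resize(d["image"][y0:y1,x0:x1,::-1],None,fx=k,fy=k,interpolation=cv2.INTER_CUBIC)
cv2.imwrite("pics/s3c.png",f(a,310,60,470,200,4));cv2.imwrite("pics/d3c.png",f(b,160,60,320,200,4))
E
```

```text
[[366.11551771 142.93669238]
 [366.29584007 140.38347518]] [[238.14893693 154.78795882]
 [237.76655802 152.81368865]]
```

View pics/s3c.png

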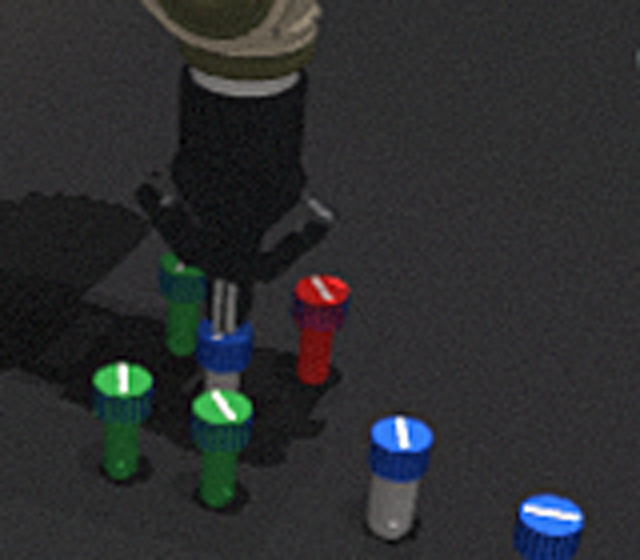

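View pics/d3c.png

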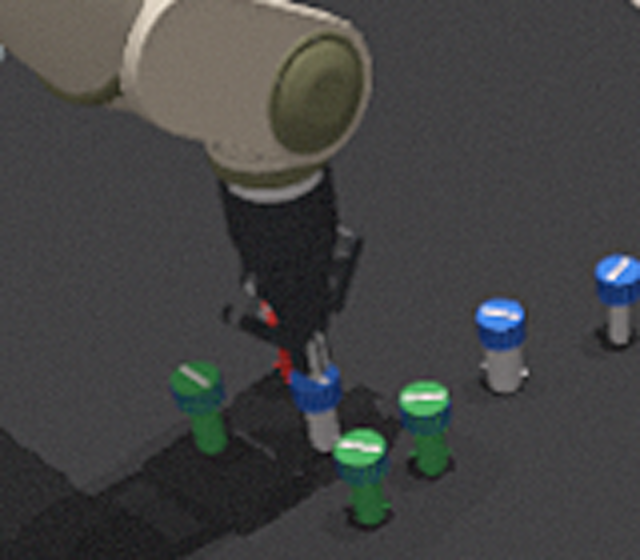

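```bash
python3 - <<'E'
from h import *
d=cam("wrist");s=env.observe();T=s["tool_rot"];p=s["position"]
np.set_printoptions(precision=1,suppress=True)
for n in(-.027,-.01,0,.01,.019): print(n,proj(d,[p+T@[0,0,n],p+T@[.011,0,n]]).ravel())
for n in("scene","side"):
    d=cam(n);print(n,[proj(d,[p+T@[0,0,k]])[0] for k in(-.03,-.01,0,.019)])
im=cam("wrist")["image"][190:330,240:400,::-1];cv2.imwrite("pics/w3c.png",cv2.resize(im,None,fx=5,fy=4,interpolation=cv2.INTER_CUBIC))
E
```

```text
-0.027 [319.  281.1 319.1 259.9]
-0.01 [319.  262.7 319.  243.3]
0 [318.9 253.5 319.  235. ]
0.01 [318.9 245.3 318.9 227.7]
0.019 [318.9 238.6 318.9 221.7]
scene [array([366.8, 133. ]), array([366.3, 139.7]), array([366.1, 142.9]), array([365.7, 149.1])]
side [array([236.7, 147.1]), array([237.7, 152.2]), array([238.2, 154.8]), array([239.1, 159.5])]
```

View pics/w3c.png

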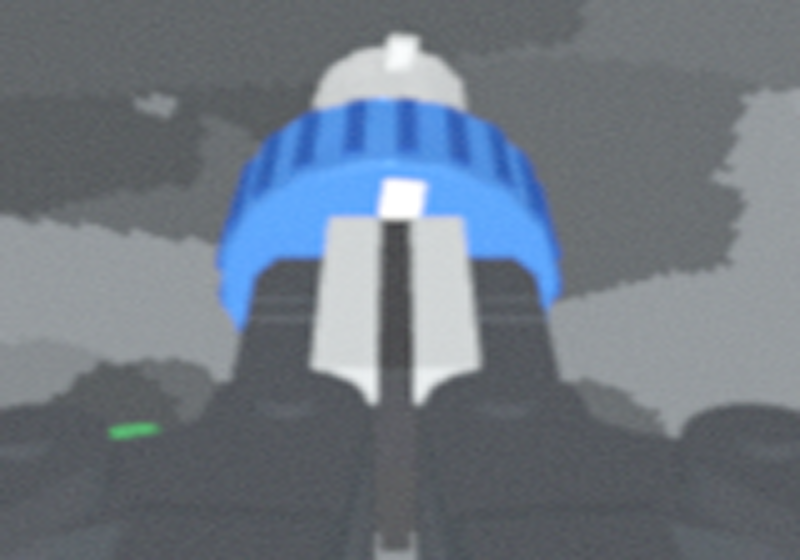

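The pad tips (row 244) project about 10 mm behind the reported TCP, just above the head's top face. So the fingers really reach about 29 mm less than stated. I'll reopen, go lower in two steps and look in between.

```bash
python3 -m pendant '[[[0,0,0],[0,0,0]],[[0,0,0],[0,0,0]],[[0,0,0],[0,0,0]],[[0,0,0],[0,0,0]],[[0,0,0],[0,0,0]]]' 0.41 60
python3 -m pendant '[[[0,0,0.05],[0,0,0]],[[0,0,0.05],[0,0,0]],[[0,0,0.05],[0,0,0]],[[0,0,0],[0,0,0]],[[0,0,0],[0,0,0]]]'
python3 - <<'E'
from h import *
cam("wrist","w4.png");b=cam("side")
a=cam("scene")
f=lambda d,x0,y0,x1,y1,k:cv2.resize(d["image"][y0:y1,x0:x1,::-1],None,fx=k,fy=k,interpolation=cv2.INTER_CUBIC)
cv2.imwrite("pics/sd4.png",np.hstack([f(a,320,80,420,190,4),f(b,190,80,290,190,4)]))
E
```

```text
time_s: 6.12
position: [0.3855, 0.2592, 0.0642]
tool_rot: [[-0.422, 0.907, -0.0], [0.907, 0.422, 0.0], [0.0, -0.0, -1.0]]
ft_force: [-0.4, 0.4, 0.2]
grip_width: 0.0604
time_s: 6.75
position: [0.3856, 0.2592, 0.0492]
tool_rot: [[-0.422, 0.907, 0.0], [0.907, 0.422, 0.0], [-0.0, 0.0, -1.0]]
ft_force: [-0.2, -0.4, 0.3]
grip_width: 0.0601
```

View pics/w4.png

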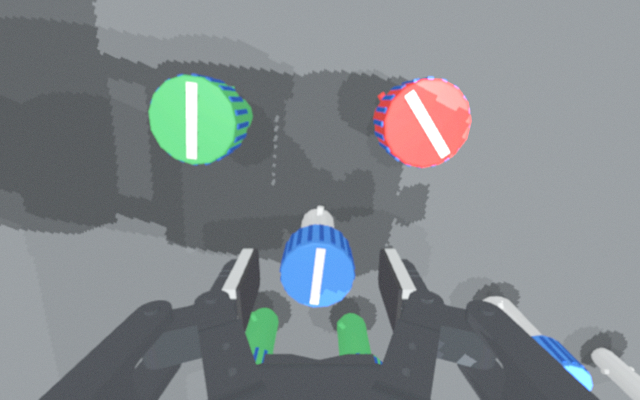

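View pics/sd4.png

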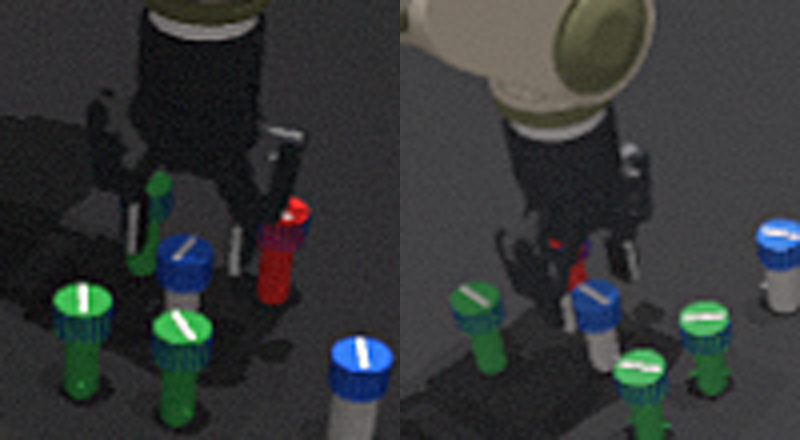

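The pads now straddle the head. The head's line is centred at (318,276.5), on the projected tool axis. I'll go 16 mm lower and grip.

```bash
python3 -m pendant '[[[0,0,0.05],[0,0,0]],[[0,0,0.05],[0,0,0]],[[0,0,0.06],[0,0,0]],[[0,0,0],[0,0,0]],[[0,0,0],[0,0,0]]]'
python3 -m pendant '[[[0,0,0],[0,0,0]],[[0,0,0],[0,0,0]],[[0,0,0],[0,0,0]],[[0,0,0],[0,0,0]],[[0,0,0],[0,0,0]],[[0,0,0],[0,0,0]]]' -1 60
python3 - <<'E'
from h import *
cam("wrist","w5.png");b=cam("side")
a=cam("scene")
f=lambda d,x0,y0,x1,y1,k:cv2.resize(d["image"][y0:y1,x0:x1,::-1],None,fx=k,fy=k,interpolation=cv2.INTER_CUBIC)
cv2.imwrite("pics/sd5.png",np.hstack([f(a,320,80,420,190,4),f(b,190,80,290,190,4)]))
E
```

```text
time_s: 7.52
position: [0.3855, 0.2592, 0.0332]
tool_rot: [[-0.422, 0.907, -0.0], [0.907, 0.422, -0.0], [-0.0, -0.0, -1.0]]
ft_force: [0.2, -0.0, 0.5]
grip_width: 0.0601
time_s: 8.28
position: [0.3856, 0.2592, 0.0336]
tool_rot: [[-0.422, 0.907, 0.001], [0.907, 0.422, 0.0], [-0.0, 0.001, -1.0]]
ft_force: [-1.4, -0.0, 5.7]
grip_width: 0.0347
```

View pics/w5.png

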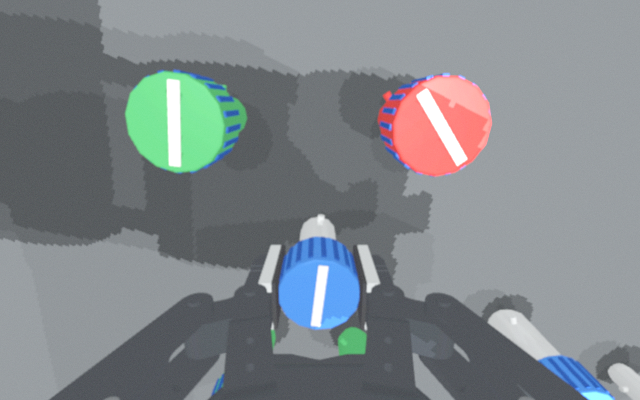

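View pics/sd5.png

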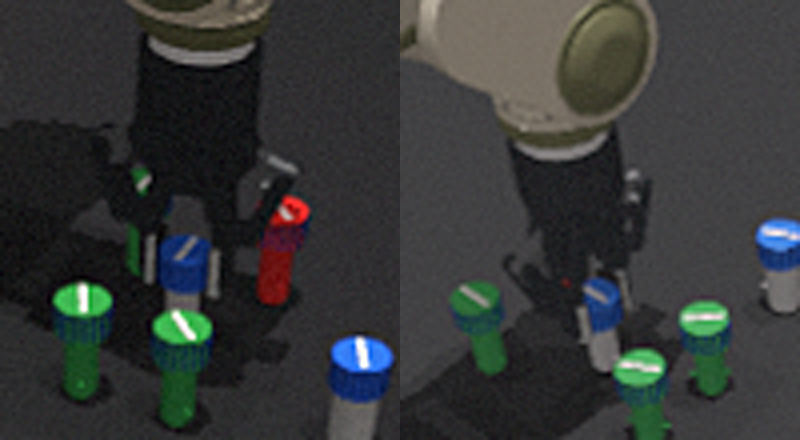

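The plug is gripped (opening 34.7 mm). I'll lift it and measure the line angle in the hand.

```bash
python3 -m pendant '[[[0,0,-0.1],[0,0,0]],[[0,0,-0.2],[0,0,0]],[[0,0,-0.2],[0,0,0]],[[0,0,-0.2],[0,0,0]],[[0,0,-0.2],[0,0,0]],[[0,0,-0.2],[0,0,0]],[[0,0,-0.15],[0,0,0]],[[0,0,0],[0,0,0]],[[0,0,0],[0,0,0]]]'
python3 - <<'E'
from h import *
d=cam("wrist","w6.png");s=env.observe();print(s["q"])
im=d["image"][190:350,240:400,::-1];cv2.imwrite("pics/w6c.png",cv2.resize(im,None,fx=4,fy=3.5,interpolation=cv2.INTER_CUBIC))
E
```

```text
time_s: 9.55
position: [0.3851, 0.259, 0.1578]
tool_rot: [[-0.422, 0.907, -0.001], [0.907, 0.422, -0.0], [0.0, -0.001, -1.0]]
ft_force: [1.0, -0.4, 0.0]
grip_width: 0.0346
[ 1.92591810e+01  1.70320681e+01  9.35878884e+01  1.55358507e-04
  6.94591869e+01 -5.69583235e+00]
```

View pics/w6c.png

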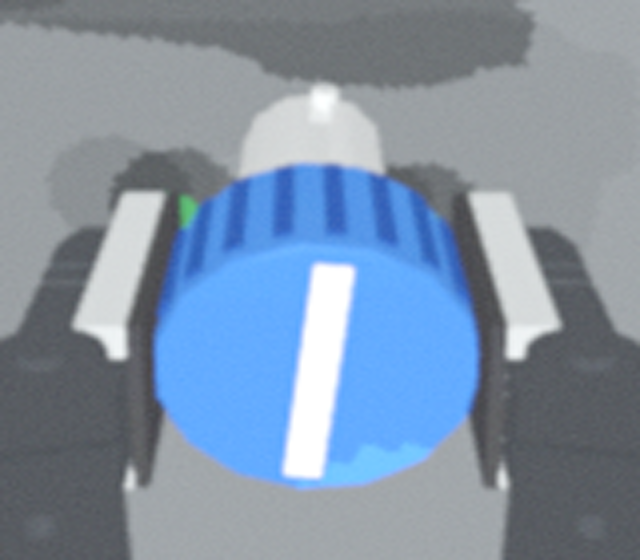

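```bash
python3 - <<'E'
from h import *
d=cam("wrist");s=env.observe();T=s["tool_rot"];p=s["position"]
z=p[2]+.0384
for u in [(323.2,265.7),(316,326.6),(319.4,294.3)]:
    print(T.T@(onz(d,*u,z)-p))
a=T.T@(onz(d,323.2,265.7,z)-onz(d,316,326.6,z));print("plug x in tool deg from tool x toward tool y",np.degrees(np.arctan2(a[1],a[0])))
# foot lug tip seen at (321,219), n=-.0384+.056=.0176
print(T.T@(onz(d,240+323/4,190+100/3.5,p[2]-.0176)-p))
b=cam("side");a=cam("scene")
cv2.imwrite("pics/sd6.png",np.hstack([cv2.resize(x["image"][y0:y0+130,x0:x0+100,::-1],None,fx=4,fy=4,interpolation=cv2.INTER_CUBIC) for x,x0,y0 in((a,310,40),(b,180,40))]))
E
```

```text
[ 0.01462473  0.00160544 -0.03840013]
[-0.01587513 -0.00139526 -0.03840041]
[ 8.49975046e-04  7.14581085e-05 -3.84000116e-02]
plug x in tool deg from tool x toward tool y 5.6189006845716065
[0.01352969 0.00102521 0.01760056]
```

View pics/sd6.png

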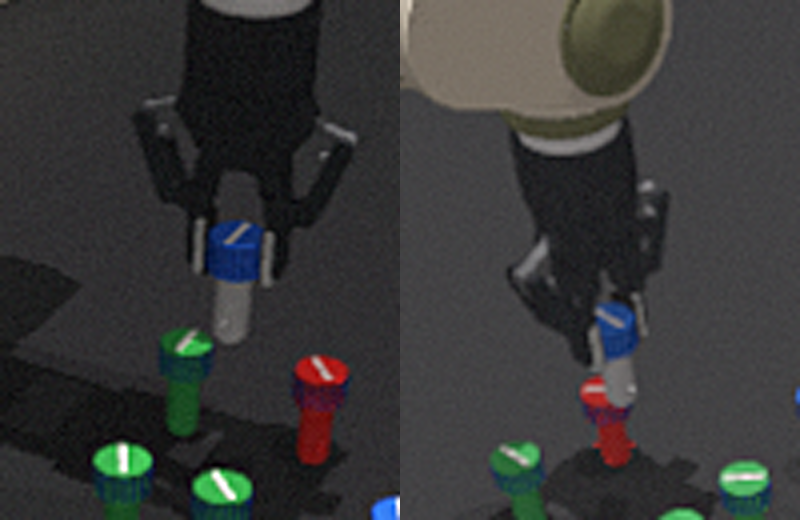

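The plug is held upright and centred, with its x at about 109.4° world. That is about 71° clockwise of the gap line, so it needs no turn before placing. I'll carry it above the port.

```bash
python3 -m pendant '[[[-0.18,-0.015,0],[0,0,0]],[[-0.364,-0.031,0],[0,0,0]],[[-0.364,-0.031,0],[0,0,0]],[[-0.364,-0.031,0],[0,0,0]],[[-0.364,-0.031,0],[0,0,0]],[[-0.364,-0.031,0],[0,0,0]],[[-0.364,-0.031,0],[0,0,0]],[[-0.364,-0.031,0],[0,0,0]],[[-0.364,-0.031,0],[0,0,0]],[[-0.364,-0.031,0],[0,0,0]],[[-0.364,-0.031,0],[0,0,0]],[[-0.364,-0.031,0],[0,0,0]],[[-0.18,-0.015,0],[0,0,0]],[[0,0,0],[0,0,0]],[[0,0,0],[0,0,0]],[[0,0,0],[0,0,0]]]'
python3 - <<'E'
from h import *
d=cam("wrist","w7.png");s=env.observe();print(s["q"],s["tool_rot"])
im=d["image"][150:350,220:420,::-1];cv2.imwrite("pics/w7c.png",cv2.resize(im,None,fx=3,fy=3,interpolation=cv2.INTER_CUBIC))
b=cam("side");a=cam("scene")
cv2.imwrite("pics/sd7.png",np.hstack([cv2.resize(x["image"][y0:y0+130,x0:x0+100,::-1],None,fx=4,fy=4,interpolation=cv2.INTER_CUBIC) for x,x0,y0 in((a,230,180),(b,305,140))]))
E
```

```text
time_s: 11.75
position: [0.5358, -0.151, 0.1584]
tool_rot: [[-0.423, 0.906, -0.0], [0.906, 0.423, 0.0], [0.0, -0.0, -1.0]]
ft_force: [0.7, -0.2, -0.0]
grip_width: 0.0345
[-2.79427303e+01  2.55784967e+01  7.93782837e+01  4.08794215e-03
  7.50431961e+01 -5.29641092e+01] [[-4.22939720e-01  9.06157819e-01  3.26644931e-05]
 [ 9.06157818e-01  4.22939717e-01  6.07013985e-05]
 [ 4.11899353e-05  5.52722183e-05 -9.99999998e-01]]
```

View pics/w7.png

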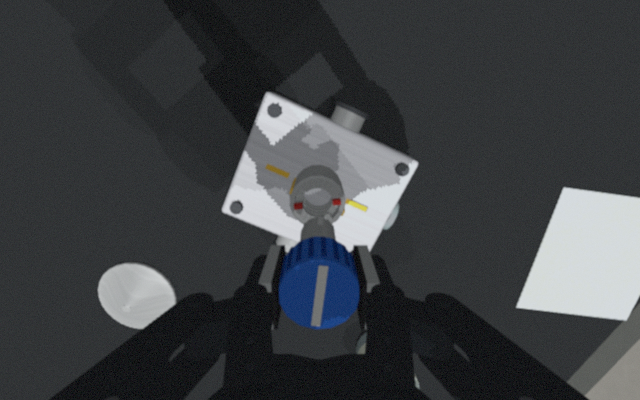

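View pics/sd7.png

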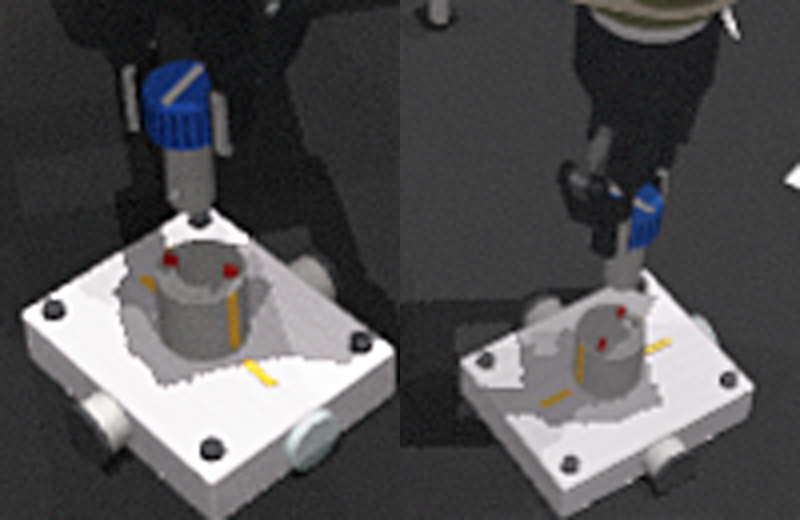

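View pics/w7c.png

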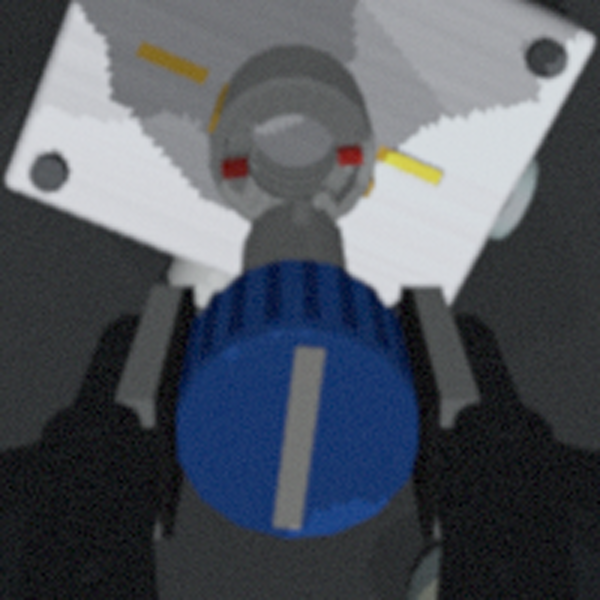

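```bash
python3 - <<'E'
from h import *
np.set_printoptions(precision=4,suppress=True)
s=env.observe();p=s["position"];T=s["tool_rot"]
d=cam("wrist");a=cam("scene");b=cam("side")
z=.0815
w=onz(d,317.2,203.5,z);print("wrist",w)
A=lambda u,v:(a,230+(u+.5)/4-.5,180+(v+.5)/4-.5)
B=lambda u,v:(b,305+(u+.5)/4-.5,140+(v+.5)/4-.5)
print("scene",onz(*A(200,265),z),"side",onz(*B(211,328),z),"tri",tri(ray(*A(200,265)),ray(*B(211,328))))
print("plug head scene",onz(*A(184.5,84.5),p[2]+.0384), "p",p)
W=lambda u,v:(d,220+(u+.5)/3-.5,150+(v+.5)/3-.5)
for n,q,zz in[("wrist",(W(235,167),W(350,156)),.082),("scene",(A(170,259),A(230,271)),.082),("side",(B(220,312),B(202,344)),.082),("wdash",(W(138,47),W(440,178)),.035)]:
    v=onz(*q[1],zz)-onz(*q[0],zz);print(n,np.degrees(np.arctan2(v[1],v[0])),np.linalg.norm(v))
print("plug head wrist",onz(*W(299,436),p[2]+.0384),onz(*W(296,412),p[2]+.0384))
# predicted pixels
print(proj(a,[[*p[:2],p[2]+.0384],[*p[:2],p[2]-.0336]]))
E
```

```text
wrist [ 0.5336 -0.1494  0.0815]
scene [ 0.5369 -0.1526  0.0815] side [ 0.5326 -0.1513  0.0815] tri [ 0.5341 -0.1501  0.0784]
plug head scene [ 0.5395 -0.1541  0.1968] p [ 0.5359 -0.1516  0.1584]
wrist 30.833092154445755 0.0300326096626054
scene 31.332246091274015 0.030535501851803922
side -147.9089576712012 0.028950970561806712
wdash 0.8322932290931943 0.10207315593648851
plug head wrist [ 0.5358 -0.151   0.1968] [ 0.5338 -0.1476  0.1968]
[[275.6186 199.1845]
 [278.2604 228.9769]]
```

The cameras agree: the port axis is at about (0.534, -0.150), its gap line is at 0°, and I need to shift about (-2, +1.2) mm. I'll lower to just above the rim and look.

```bash
python3 -m pendant '[[[0.01,-0.006,0.07],[0,0,0]],[[0.01,-0.007,0.07],[0,0,0]],[[0,0,0.07],[0,0,0]],[[0,0,0.07],[0,0,0]],[[0,0,0.06],[0,0,0]],[[0,0,0.02],[0,0,0]],[[0,0,0],[0,0,0]],[[0,0,0],[0,0,0]]]'
python3 - <<'E'
from h import *
d=cam("wrist","w8.png")
im=d["image"][150:350,220:420,::-1]
b=cam("side");a=cam("scene")
cv2.imwrite("pics/sd8.png",np.hstack([cv2.resize(x["image"][y0:y0+110,x0:x0+100,::-1],None,fx=4,fy=4,interpolation=cv2.INTER_CUBIC) for x,x0,y0 in((a,230,180),(b,305,160))]))
cv2.imwrite("pics/w8c.png",cv2.resize(im,None,fx=3,fy=3,interpolation=cv2.INTER_CUBIC))
E
```

```text
time_s: 13.05
position: [0.5341, -0.151, 0.1225]
tool_rot: [[-0.422, 0.907, 0.0], [0.907, 0.422, -0.0], [-0.0, 0.0, -1.0]]
ft_force: [0.5, 0.1, -0.9]
grip_width: 0.0348
```

View pics/w8c.png

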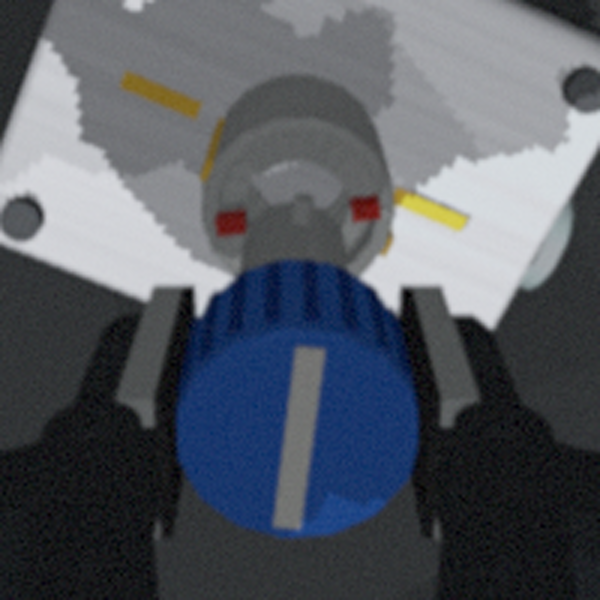

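View pics/sd8.png

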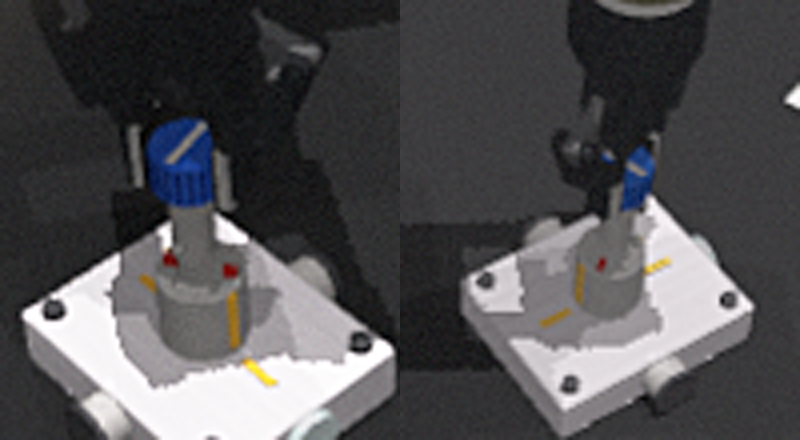

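```bash
python3 - <<'E'
from h import *
np.set_printoptions(precision=4,suppress=True)
s=env.observe();p=s["position"];T=s["tool_rot"]
d=cam("wrist")
W=lambda u,v:(d,220+(u+.5)/3-.5,150+(v+.5)/3-.5)
w=onz(*W(298.5,216),.082);print(w,T.T@(w-p),p)
print("foot pix in crop",(proj(d,[p+T@[0,0,.0336],p+T@[.011,0,.0336]])-[220,150])*3)
E
```

```text
[ 0.5333 -0.1487  0.082 ] [0.0024 0.0002 0.0404] [ 0.534  -0.1509  0.1224]
foot pix in crop [[296.4524 236.895 ]
 [296.5505 189.2528]]
```

```bash
python3 -m pendant '[[[0.015,0.0,0.02],[0,0,0]],[[0,0,0.02],[0,0,0]],[[0,0,0.02],[0,0,0]],[[0,0,0.02],[0,0,0]],[[0,0,0.02],[0,0,0]],[[0,0,0],[0,0,0]]]'
python3 -m pendant '[[[0,0,0.02],[0,0,0]],[[0,0,0.02],[0,0,0]],[[0,0,0.02],[0,0,0]],[[0,0,0],[0,0,0]]]'
```

```text
time_s: 14.0
position: [0.5333, -0.1495, 0.112]
tool_rot: [[-0.422, 0.907, -0.0], [0.907, 0.422, 0.0], [0.0, -0.0, -1.0]]
ft_force: [-0.2, 0.8, -1.2]
grip_width: 0.0343
time_s: 14.5
position: [0.5333, -0.1495, 0.106]
tool_rot: [[-0.422, 0.907, -0.0], [0.907, 0.422, 0.0], [0.0, -0.0, -1.0]]
ft_force: [0.2, -0.2, -0.3]
grip_width: 0.0346
```

```bash
python3 -m pendant '[[[0,0,0.02],[0,0,0]],[[0,0,0.02],[0,0,0]],[[0,0,0.02],[0,0,0]],[[0,0,0.01],[0,0,0]],[[0,0,0],[0,0,0]]]'
python3 -m pendant '[[[0,0,0.01],[0,0,0]],[[0,0,0.005],[0,0,0]],[[0,0,0],[0,0,0]]]'
```

```text
time_s: 15.12
position: [0.5333, -0.1495, 0.0991]
tool_rot: [[-0.422, 0.907, -0.0], [0.907, 0.422, 0.0], [0.0, -0.0, -1.0]]
ft_force: [-1.2, -0.3, -1.4]
grip_width: 0.0347
time_s: 15.5
position: [0.5333, -0.1495, 0.0977]
tool_rot: [[-0.422, 0.907, -0.0], [0.907, 0.422, 0.0], [0.0, -0.0, -1.0]]
ft_force: [0.7, -0.2, -1.3]
grip_width: 0.0342
```

```bash
python3 -m pendant '[[[0,0,0.007],[0,0,0]],[[0,0,0],[0,0,0]]]'
python3 -m pendant '[[[0,0,0.005],[0,0,0]],[[0,0,0],[0,0,0]]]'
python3 -m pendant '[[[0,0,0.003],[0,0,0]],[[0,0,0],[0,0,0]]]'
```

```text
time_s: 15.75
position: [0.5334, -0.1496, 0.0974]
tool_rot: [[-0.422, 0.907, 0.0], [0.907, 0.422, -0.0], [-0.0, 0.0, -1.0]]
ft_force: [-0.5, 1.2, 2.3]
grip_width: 0.0346
time_s: 16.0
position: [0.5335, -0.1497, 0.0972]
tool_rot: [[-0.422, 0.907, 0.001], [0.907, 0.422, -0.001], [-0.001, 0.001, -1.0]]
ft_force: [-1.9, 0.3, 8.5]
grip_width: 0.0343
time_s: 16.25
position: [0.5336, -0.1497, 0.0971]
tool_rot: [[-0.422, 0.907, 0.001], [0.907, 0.422, -0.001], [-0.001, 0.001, -1.0]]
ft_force: [-1.8, 0.3, 8.9]
grip_width: 0.0341
```

Contact came at z ≈ 0.0974 with 8.9 N, which matches the lug-on-land height. A quick look before turning.

```bash
python3 - <<'E'
from h import *
d=cam("wrist")
b=cam("side");a=cam("scene")
cv2.imwrite("pics/sd9.png",np.hstack([cv2.resize(x["image"][y0:y0+110,x0:x0+w,::-1],None,fx=4,fy=4,interpolation=cv2.INTER_CUBIC) for x,x0,y0,w in((a,245,190,65),(b,320,170,65),(d,285,170,70))]))
E
```

```text
(no output)
```

View pics/sd9.png

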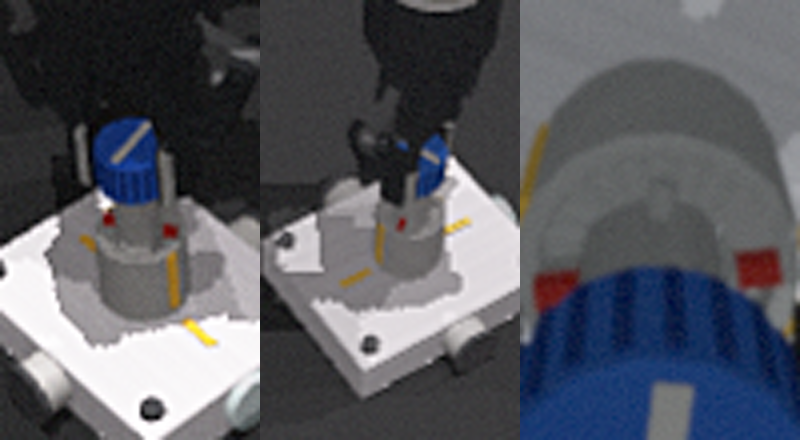

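The plug stands upright in the bore with a lug on the far land, clear of the red teeth. I'll turn it backward 70°.

```bash
python3 -m pendant '[[[0,0,0],[0,0,-0.1]],[[0,0,0],[0,0,-0.1]],[[0,0,0],[0,0,-0.1]],[[0,0,0],[0,0,-0.1]],[[0,0,0],[0,0,-0.1]],[[0,0,0],[0,0,-0.1]],[[0,0,0],[0,0,-0.1]],[[0,0,0],[0,0,-0.08]],[[0,0,0],[0,0,0]]]'
python3 - <<'E'
from h import *
d=cam("wrist","w10.png");s=env.observe();print(s["q"][5],s["ft_force"],s["wrist_torque"])
E
```

```text
time_s: 17.52
position: [0.5333, -0.1495, 0.096]
tool_rot: [[-0.996, -0.089, -0.0], [-0.089, 0.996, 0.0], [0.0, 0.0, -1.0]]
ft_force: [0.4, 1.3, -0.1]
grip_width: 0.0345
-122.91157903363228 [ 1.29860409  0.06947234 -1.74460142] [-0.00131611 -0.02557844 -0.02380595]
```

View pics/w10.png

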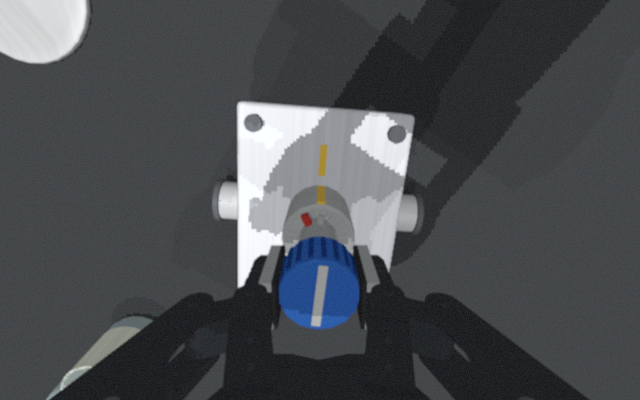

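The force has vanished, so the lugs are over the gaps (plug x ≈ 179.5°). I'll let it down.

```bash
python3 -m pendant '[[[0,0,0.015],[0,0,0]],[[0,0,0.015],[0,0,0]],[[0,0,0.01],[0,0,0]],[[0,0,0],[0,0,0]]]'
python3 -m pendant '[[[0,0,0.005],[0,0,0]],[[0,0,0],[0,0,0]]]'
python3 -m pendant '[[[0,0,0.003],[0,0,0]],[[0,0,0],[0,0,0]],[[0,0,0],[0,0,0]]]'
```

```text
time_s: 18.08
position: [0.5333, -0.1495, 0.0921]
tool_rot: [[-0.996, -0.09, -0.0], [-0.09, 0.996, 0.0], [0.0, 0.0, -1.0]]
ft_force: [-0.4, -0.0, -0.5]
grip_width: 0.0347
time_s: 18.32
position: [0.5334, -0.1495, 0.0917]
tool_rot: [[-0.996, -0.09, 0.0], [-0.09, 0.996, -0.0], [-0.0, -0.0, -1.0]]
ft_force: [-0.5, 0.2, -1.0]
grip_width: 0.0344
time_s: 18.7
position: [0.5334, -0.1495, 0.0915]
tool_rot: [[-0.996, -0.09, 0.0], [-0.09, 0.996, -0.0], [-0.0, -0.0, -1.0]]
ft_force: [-0.1, -0.2, 0.5]
grip_width: 0.0347
```

The foot is at about -19.9 mm, dropped into the thread. Now I'll screw clockwise, 9° and 0.4 mm per row.

```bash
python3 -m pendant '[[[0,0,0.004],[0,0,0.1]],[[0,0,0.004],[0,0,0.1]],[[0,0,0.004],[0,0,0.1]],[[0,0,0.004],[0,0,0.1]],[[0,0,0.004],[0,0,0.1]],[[0,0,0],[0,0,0]]]'; python3 -m pendant '[[[0,0,0.004],[0,0,0.1]],[[0,0,0.004],[0,0,0.1]],[[0,0,0.004],[0,0,0.1]],[[0,0,0.004],[0,0,0.1]],[[0,0,0.004],[0,0,0.1]],[[0,0,0],[0,0,0]]]'
python3 - <<'E'
from h import *
d=cam("wrist","w11.png");s=env.observe();print(s["q"][5],s["ft_force"],s["wrist_torque"])
E
```

```text
time_s: 19.45
position: [0.5335, -0.1495, 0.0895]
tool_rot: [[-0.769, 0.64, 0.0], [0.64, 0.769, 0.0], [-0.0, 0.0, -1.0]]
ft_force: [0.2, 0.3, 0.2]
grip_width: 0.0343
time_s: 20.2
position: [0.5336, -0.1496, 0.0876]
tool_rot: [[-0.094, 0.996, 0.001], [0.996, 0.094, -0.0], [-0.0, 0.001, -1.0]]
ft_force: [1.6, 0.6, 0.0]
grip_width: 0.0345
-33.370535458773816 [1.63557975 0.04823857 0.43293612] [ 0.00758635 -0.2062788   0.01881665]
```

View pics/w11.png

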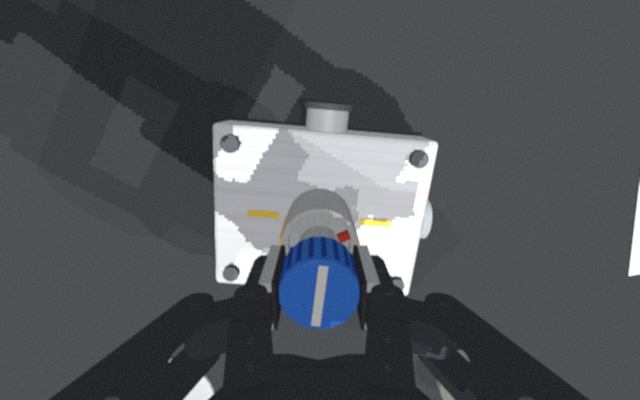

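```bash
python3 -m pendant '[[[0,0,0.004],[0,0,0.1]],[[0,0,0.004],[0,0,0.1]],[[0,0,0.004],[0,0,0.1]],[[0,0,0.004],[0,0,0.1]],[[0,0,0.004],[0,0,0.1]],[[0,0,0.004],[0,0,0.1]],[[0,0,0.004],[0,0,0.1]],[[0,0,0.004],[0,0,0.1]],[[0,0,0.004],[0,0,0.1]],[[0,0,0.004],[0,0,0.1]],[[0,0,0],[0,0,0]]]'; python3 -m pendant '[[[0,0,0.004],[0,0,0.1]],[[0,0,0.004],[0,0,0.1]],[[0,0,0.004],[0,0,0.1]],[[0,0,0.004],[0,0,0.1]],[[0,0,0.004],[0,0,0.1]],[[0,0,0.004],[0,0,0.1]],[[0,0,0.004],[0,0,0.1]],[[0,0,0.004],[0,0,0.1]],[[0,0,0.004],[0,0,0.1]],[[0,0,0],[0,0,0]],[[0,0,0],[0,0,0]]]'
python3 - <<'E'
from h import *
d=cam("wrist","w12.png");s=env.observe();print(s["q"],s["ft_force"],s["wrist_torque"])
E
```

```text
time_s: 21.62
position: [0.5337, -0.1498, 0.0835]
tool_rot: [[0.996, 0.095, 0.001], [0.095, -0.996, -0.001], [0.001, 0.001, -1.0]]
ft_force: [1.6, -1.3, -0.3]
grip_width: 0.0347
time_s: 23.0
position: [0.5334, -0.1498, 0.0799]
tool_rot: [[0.25, -0.968, 0.0], [-0.968, -0.25, -0.001], [0.001, 0.0, -1.0]]
ft_force: [-1.5, -3.3, 0.0]
grip_width: 0.0346
[-2.79228136e+01  3.04258854e+01  8.57607910e+01 -3.34107890e-02
  6.38001725e+01  1.37687505e+02] [-0.54240444 -4.20042847  0.32881868] [-0.6835495   0.08969915  0.03401833]
```

View pics/w12.png

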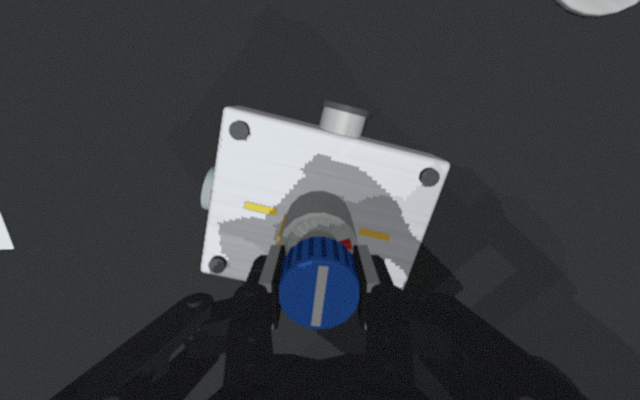

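The plug has turned 261° without slipping in the hand. I'll release, turn the jaws back 99° and regrip for the rest.

```bash
python3 -m pendant '[[[0,0,0],[0,0,0]],[[0,0,0],[0,0,0]],[[0,0,0],[0,0,0]],[[0,0,0],[0,0,0]],[[0,0,0],[0,0,-0.1]],[[0,0,0],[0,0,-0.1]],[[0,0,0],[0,0,-0.1]],[[0,0,0],[0,0,-0.1]],[[0,0,0],[0,0,-0.1]],[[0,0,0],[0,0,-0.1]],[[0,0,0],[0,0,-0.1]],[[0,0,0],[0,0,-0.1]],[[0,0,0],[0,0,-0.1]],[[0,0,0],[0,0,-0.1]],[[0,0,0],[0,0,-0.1]],[[0,0,0],[0,0,0]],[[0,0,0],[0,0,0]]]' 0.25 60
python3 - <<'E'
from h import *
d=cam("wrist","w13.png");s=env.observe();print(s["q"],s["ft_force"])
E
```

```text
time_s: 25.18
position: [0.5333, -0.1495, 0.0798]
tool_rot: [[0.921, 0.39, 0.0], [0.39, -0.921, 0.0], [0.0, -0.0, -1.0]]
ft_force: [0.4, 0.2, -0.3]
grip_width: 0.0535
[-2.79074601e+01  3.04298108e+01  8.57725204e+01  1.59052884e-03
  6.38020279e+01  3.90750020e+01] [ 0.86306755  0.67252423 -0.27656509]
```

View pics/w13.png

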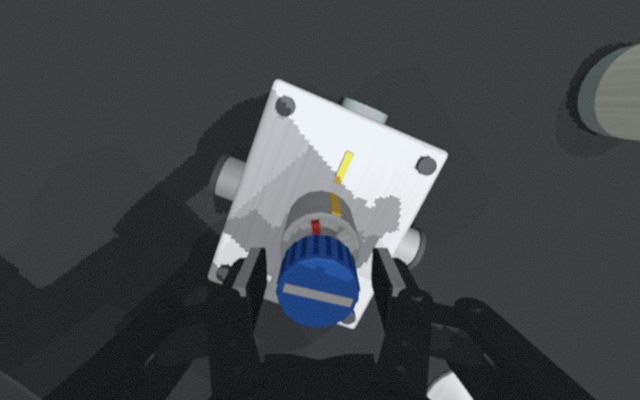

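The plug stayed upright and centred in the jaws at (318,288). I'll regrip and screw the last 99°.

```bash
python3 -m pendant '[[[0,0,0],[0,0,0]],[[0,0,0],[0,0,0]],[[0,0,0],[0,0,0]],[[0,0,0],[0,0,0]],[[0,0,0],[0,0,0]]]' -1 60
python3 -m pendant '[[[0,0,0.004],[0,0,0.1]],[[0,0,0.004],[0,0,0.1]],[[0,0,0.004],[0,0,0.1]],[[0,0,0.004],[0,0,0.1]],[[0,0,0.004],[0,0,0.1]],[[0,0,0.004],[0,0,0.1]],[[0,0,0.004],[0,0,0.1]],[[0,0,0.004],[0,0,0.1]],[[0,0,0.004],[0,0,0.1]],[[0,0,0.004],[0,0,0.1]],[[0,0,0.004],[0,0,0.1]],[[0,0,0],[0,0,0]],[[0,0,0],[0,0,0]],[[0,0,0],[0,0,0]],[[0,0,0],[0,0,0]]]'
python3 - <<'E'
from h import *
d=cam("wrist","w14.png");s=env.observe();print(s["q"],s["ft_force"],s["wrist_torque"])
b=cam("side");a=cam("scene","s14.png")
cv2.imwrite("pics/sd14.png",np.hstack([cv2.resize(x["image"][y0:y0+110,x0:x0+w,::-1],None,fx=4,fy=4,interpolation=cv2.INTER_CUBIC) for x,x0,y0,w in((a,240,190,80),(b,315,170,80))]))
E
```

```text
time_s: 25.85
position: [0.5335, -0.1496, 0.0799]
tool_rot: [[0.919, 0.393, 0.0], [0.393, -0.919, -0.0], [0.0, 0.0, -1.0]]
ft_force: [-0.0, 0.2, 2.0]
grip_width: 0.0345
time_s: 27.72
position: [0.5336, -0.1496, 0.0756]
tool_rot: [[0.245, -0.969, 0.001], [-0.969, -0.245, -0.0], [0.0, -0.001, -1.0]]
ft_force: [1.5, -0.4, 4.8]
grip_width: 0.0346
[-2.79059344e+01  3.07476756e+01  8.60358306e+01  7.63235708e-03
  6.31819095e+01  1.37898605e+02] [ 0.770835   -0.61089847  3.90387435] [-0.11111158 -0.27734003  0.00098   ]
```

View pics/w14.png

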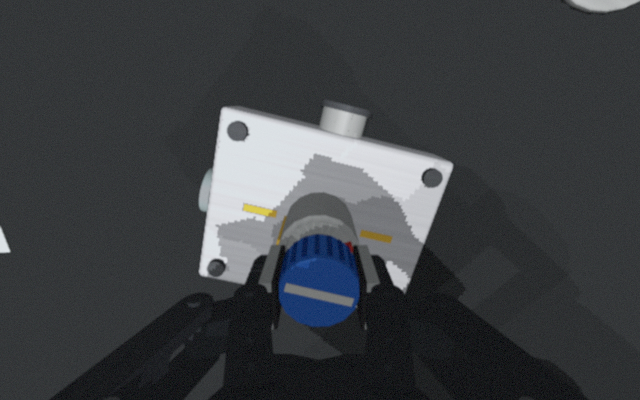

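View pics/sd14.png

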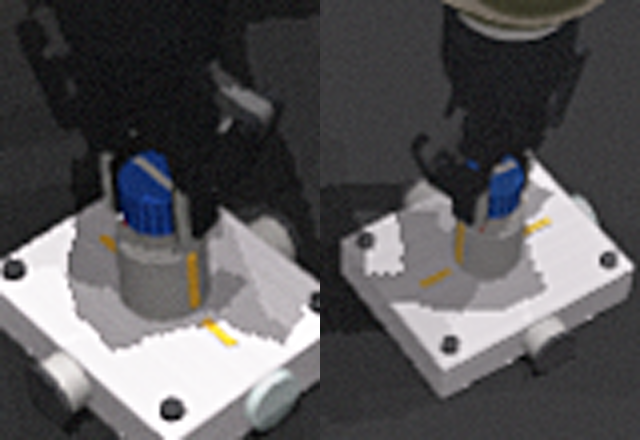

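View pics/s14.png

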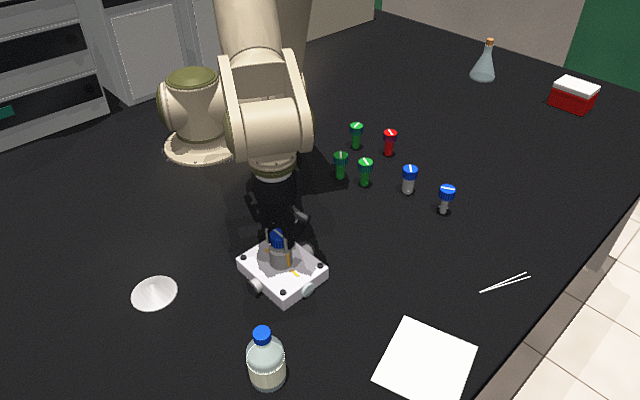

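Total turn is about 360° (261 + 99), the foot is about 36 mm below the mouth, and the plug is upright and gripped. The bystanders haven't moved. Handing in.

```bash
python3 - <<'E'
from h import *
s=env.observe();print(s["time_s"],s["position"],s["grip_width"],np.abs(s["qvel"]).max());print(env.close_job())
E
```

```text
27.875 [ 0.53355013 -0.14956662  0.07557167] 0.03463680221653095 0.1247987358785401
the job is handed in; nothing more can be done
None
```

The plug is screwed one turn into the port and still gripped; I handed the job in at 27.9 s. No verdict was reported.

**What I did:**
- I picked the blue plug with the middle-thickness shank, judged by its shank-to-head width in the pictures.
- I lowered it into the port until the lugs met the lands with about 9 N, roughly 71° clockwise of the gaps.
- I turned it backward 70° and let it down, which brought the foot to about 20 mm below the mouth.
- I screwed it forward 261°, released, turned the jaws back, regripped and screwed the last 99°.

**Last checks:**
- **Depth and turn:** the foot is about 36 mm below the mouth after about 360°. The depth is worked out from the arm position, not measured on the plug.
- **Pose and grip:** the plug looks upright and at rest, with an opening of 34.6 mm at a 60 N grip setting. The vertical force on the wrist was about 4 N.
- **Bystanders:** the other plugs, bottle and cone cover look unmoved in the last scene picture.

**What failed or disagreed:**
- **First grasp:** it closed on air just above the head, because the fingertips ended about 29 mm short of where they were stated to be. I reopened, went lower and gripped; nothing was disturbed.
- **Cameras:** the scene camera differed from the other two by 3 to 5 mm. I took the triangulated port position and refined it with the wrist camera.

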